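Load the bench capper and close its interlocked hood

ROBOT

A 6-joint arm with a two-finger parallel gripper is mounted at the origin on the work surface. World frame = base frame: x ahead of the robot, y to its left, z up, the work surface at z = 0. Lengths are in m, angles in degrees, forces in N, time in s.
With the tool pointing down it reaches from about 0.325 to 0.85 m from the base axis. Payload 15.5 kg.
Tool frame: the origin (TCP) lies at the very end of the fingers, on their centre line; the grasp point (between the pads) lies arm.grip_depth behind it (arm.grip_depth is the distance from the TCP to the grasp point, in m); z points along the fingers, y is the direction in which the jaws open and shut (so a half turn about z gives the same grasp; the last joint's range is limited). The gripper opens to 91 mm and grips with 3 to 60 N. Pads are 32 mm wide; open, the fingers measure 118 mm over their backs; the gripper's body (76 mm by 178 mm) begins 60 mm behind the grasp point.
Start: joints at [61.507, 28.281, 77.091, -0, 74.628, -5.472], TCP at [0.244, 0.575, 0.214] pointing down, gripper open.
Joint ranges: [-166.48, 166.48], [-47.26, 123.95], [12.59, 153.08], [-70.14, 250.14], [6.76, 159.57], [-176.63, 176.63]. Speed limits (degrees/s): [108.29, 108.29, 147.25, 172.46, 172.46, 172.46].

INTERFACE

Orientations are given as a 3x3 rotation matrix whose columns are the frame's x, y, z axes.
In Python, from rig import arm gives the robot as it stands. Calls block until the motion is done:
- arm.move_to(position, orientation): joint-space move of the TCP to a pose.
- arm.move_l(position, orientation=None, feed=0.15): straight line of the TCP; orientation=None keeps the orientation; feed is the mean speed in m/s.
- arm.move_joints(angles): joint-space move.
- arm.grip(opening): finger opening in m; the grip force is fixed at half the most; returns when the fingers have stopped.
- arm.sleep(seconds).
- arm.solve_ik(position, orientation): joint angles nearest the present ones, or None.
- arm.snapshot(name): name is "side" or "top" or "wrist"; returns the picture (480x640x3 uint8, red, green, blue); there is no depth.
- arm.get_calibration(name): a dict with "intrinsics" (3x3 intrinsics, pixels), "cam_to_world" (4x4, takes a point from camera to world coordinates). Camera axes: x right, y down, z forward; pixel columns grow to the right and rows downward; lengths in m; the calibration is good to about 2 mm. A picture is of the moment at which its call begins: read the wrist's pose just before it. get_calibration takes no time and is no camera call; for the wrist camera it gives the pose at the moment of the call.
A pose or a line that the arm cannot do raises arm.Unreachable and nothing moves.
- arm.sign_off(): hands the job in, once; it reports no verdict.
Readings, each from a call of its own:
- arm.current_t(): time.
- arm.current_joint_positions(): joint angles.
- arm.current_dq(): joint speeds.
- arm.current_tau(): joint torques, N m.
- arm.current_ee_pos(): TCP position.
- arm.current_tool_rot(): TCP orientation.
- arm.current_force(): force on the tool from outside, world axes, zero at the start.
- arm.current_torque(): the same for the moment, N m.
- arm.current_width(): finger opening in m.
Only numpy, scipy, OpenCV 4.12 (cv2) and the standard library are available. Lean on these libraries where they do the work, as an engineer would, in place of code of your own. Each camera call takes 0.05 s, during which the arm holds its last target.

TASK

Put all the filled jam jars with white lids that stand on the table to the right of the capper (as the robot faces it) into the capper's carousel, one jar to a nest, turning the carousel to bring an empty nest to the loading gap each time, and leave the carousel turned so that one of the jars stands squarely under the capping chuck. When all the jars are loaded, close the loading gap with the clear hood: lower its steel tongue straight down into the slot of the interlock switch, without forcing it, until the hood stands upright on its feet and the tongue is fully home. Leave everything else on the table where it is.

Things in the scene. Friction and masses are not known exactly. Their poses are not given: they have to be found in the camera images.
- capper: bench lid-tightening machine, fixed; origin on the table on the carousel's axis; its -x points to the loading side, roughly towards the robot, +y to the left seen from the robot. White base, flat carousel disc 304 mm across (top face 36 mm high), clear fixed guard 149 mm high with aluminium edges: walls at y +-170, x +170, slanted front walls in to x -165, y +-100 mm. Chuck arm and column 190 mm high
- carousel (a joint): turn of the carousel about its vertical shaft, rad, positive anticlockwise seen from above, range +-9.5; nest k lies at this angle + k x 72 degrees (in the capper's frame, from its +x, anticlockwise). Stays where it is left (friction 0.12 N m)
- index_handle (a point): centre of the carousel's black index handle, a level bar above the roof on the shaft axis, 222 mm above the table; it turns the carousel 1:1. 14 mm thick, 26 mm high; along the point's own x it reaches +44 mm (long side, towards nest 0) and -24 mm. Under it a collar 34 mm across (193 to 209 mm high), the shaft and the roof (149 mm)
- load_point (a point): point on the carousel disc's top face in the middle of the loading gap, 105 mm from the axis along the capper's -x; the capper's axes. The guard's clear roof covers all but this gap (capper's x below -40 mm, y within +-85 mm), so a jar can be put in only here, from above
- chuck (a point): underside centre of the round black capping chuck (62 mm across) over one nest position under the roof, 122 mm above the table, 105 mm from the carousel's axis, 36 degrees from the capper's +x towards its +y. A nest goes from the loading point to the chuck by two pitches (144 degrees) clockwise seen from above
- slot_mouth (a point): centre of the slot mouth in the top of the guard interlock switch (grey head 40 x 44 mm on a black body, top 92 mm above the table, at the left end of the loading gap). The slot goes straight down 36 mm; 8 mm wide along the point's x, 22 mm long along its y, with a 5 mm lead-in bevel all round. Axes as the capper's
- hood_handle (a point): centre of the black grip bar on top of the loose clear loading hood (0.55 kg, about balanced under the bar). The bar lies along the hood's y: 100 mm long, 14 mm thick (x), 16 mm high, 190 mm above the hood's feet, 28 mm clear over the top sheet. When fitted the hood's axes match the capper's: front panel towards the robot, top sheet over the loading gap
- hood_base (a point): point on the table straight under the handle's centre, level with the undersides of the hood's feet; hood's axes. Clear front panel 160 mm wide at x -12 mm, clear top sheet from there to x +114 mm (underside 150 mm up), two dark steel feet x -57 to +21 mm at y +-80 mm, on which the hood stands by itself; fitted, they stand on the table in front of the disc
- tongue_tip (a point): middle of the lower end of the hood's flat steel tongue, which points straight down from a side bracket: 4 mm thick (hood's x), 18 mm wide (hood's y), 47 mm long. It lies at x -12, y +130, z -125 mm from the handle's centre in the hood's axes, 65 mm above the feet. With the feet on the table the tip is 27 mm below the slot mouth
- nest0 (a point): centre of nest 0 on the carousel disc's top face (36 mm above the table): a black ring 26 mm high, 75 mm inside, flared to 84 mm at its mouth (93 mm outside), in which one jar stands; nests are on a 105 mm radius, 72 degrees apart
- nest1 (a point): centre of nest 1 on the carousel disc's top face (36 mm above the table): a black ring 26 mm high, 75 mm inside, flared to 84 mm at its mouth (93 mm outside), in which one jar stands; nests are on a 105 mm radius, 72 degrees apart
- nest2 (a point): centre of nest 2 on the carousel disc's top face (36 mm above the table): a black ring 26 mm high, 75 mm inside, flared to 84 mm at its mouth (93 mm outside), in which one jar stands; nests are on a 105 mm radius, 72 degrees apart
- nest3 (a point): centre of nest 3 on the carousel disc's top face (36 mm above the table): a black ring 26 mm high, 75 mm inside, flared to 84 mm at its mouth (93 mm outside), in which one jar stands; nests are on a 105 mm radius, 72 degrees apart
- nest4 (a point): centre of nest 4 on the carousel disc's top face (36 mm above the table): a black ring 26 mm high, 75 mm inside, flared to 84 mm at its mouth (93 mm outside), in which one jar stands; nests are on a 105 mm radius, 72 degrees apart
- jar1_mid (a point): centre (half-way up) of a filled jam jar with a white lid: dark red straight body 64 mm across and 61 mm high, 76 mm high with its 61 mm lid, 0.2 to 0.35 kg; stands on the table at the right at first. May be absent
- jar2_mid (a point): centre (half-way up) of a filled jam jar with a white lid: dark red straight body 64 mm across and 61 mm high, 76 mm high with its 61 mm lid, 0.2 to 0.35 kg; stands on the table at the right at first. May be absent
- jar3_mid (a point): centre (half-way up) of a filled jam jar with a white lid: dark red straight body 64 mm across and 61 mm high, 76 mm high with its 61 mm lid, 0.2 to 0.35 kg; stands on the table at the right at first. May be absent
- jar4_mid (a point): centre (half-way up) of a filled jam jar with a white lid: dark red straight body 64 mm across and 61 mm high, 76 mm high with its 61 mm lid, 0.2 to 0.35 kg; stands on the table at the right at first. May be absent
- sauce_bottle: bystander: tall amber bottle, 54 mm across, 190 mm high; origin at the centre of its underside
- glass_jar: bystander: empty clear glass jar standing upside down, 70 mm across, 122 mm high; origin at the centre of its underside
- can: bystander: plain metal can, 74 mm across, 110 mm high; origin at the centre of its underside
- lid_stack: bystander: stack of four white lids, 66 mm across, 44 mm high; origin at the centre of its underside
- wrench: bystander: open-ended steel wrench lying flat, 180 mm long along its x; origin at its middle, on the table
- label_carton: bystander: small cardboard carton, 90 x 130 x 70 mm (x, y, z); origin at the centre of its underside

How it is judged:
By the outcome, as a careful person would: the job done as asked, in the order asked, and still so for the second after the job is handed in, with the robot touching nothing.
Of jar1, jar2, jar3, jar4 only 2 to 4 are there at a start; the rules pass over those that are not, and their reading is None.
At some moment in a run one of jar1, jar2, jar3, jar4 may be knocked a few centimetres aside while the robot is not near it.
It also fails if it takes over 210 s, if anything falls off the work surface, if the arm or the gripper's body presses on something with over 40 N, if the wrist force passes 120 N, or if a joint passes its speed limit or range.

## Working session

There is one attempt and no reset: what is moved stays moved. The work goes in short steps, each a Python script; the robot and the scene stay as the last script left them, time stands still between calls to the robot, and variables do not carry over. Pictures are saved under pics/ and viewed, and the job is handed in when it is done.

```bash
ls; mkdir -p pics; python3 - <<'E'
from rig import arm
import cv2,numpy as np
for n in ["side","top","wrist"]:
    im=arm.snapshot(n); cv2.imwrite(f"pics/{n}0.png",im[:,:,::-1])
    c=arm.get_calibration(n); print(n,np.round(c["intrinsics"],1).tolist(),np.round(c["cam_to_world"],3).tolist())
print(arm.current_t(),arm.grip_depth,arm.current_width(),np.round(arm.current_tool_rot(),3).tolist())
E
```

```text
pics
side [[495.0, 0.0, 325.2], [0.0, 495.0, 242.1], [0.0, 0.0, 1.0]] [[0.782, -0.341, 0.521, -0.153], [-0.623, -0.434, 0.651, -0.818], [0.004, -0.834, -0.552, 0.882], [0.0, 0.0, 0.0, 1.0]]
top [[438.3, 0.0, 322.7], [0.0, 438.3, 242.5], [0.0, 0.0, 1.0]] [[0.012, -0.99, 0.139, 0.399], [-1.0, -0.011, 0.006, 0.058], [-0.004, -0.139, -0.99, 1.191], [0.0, 0.0, 0.0, 1.0]]
wrist [[390.5, 0.0, 317.0], [0.0, 390.5, 245.5], [0.0, 0.0, 1.0]] [[0.39, 0.881, 0.268, 0.168], [0.921, -0.373, -0.113, 0.607], [0.0, 0.291, -0.957, 0.384], [0.0, 0.0, 0.0, 1.0]]
0.15 0.0188 0.09125869921634794 [[-0.92, 0.391, -0.0], [0.391, 0.92, -0.001], [0.0, -0.001, -1.0]]
```

View pics/top0.png

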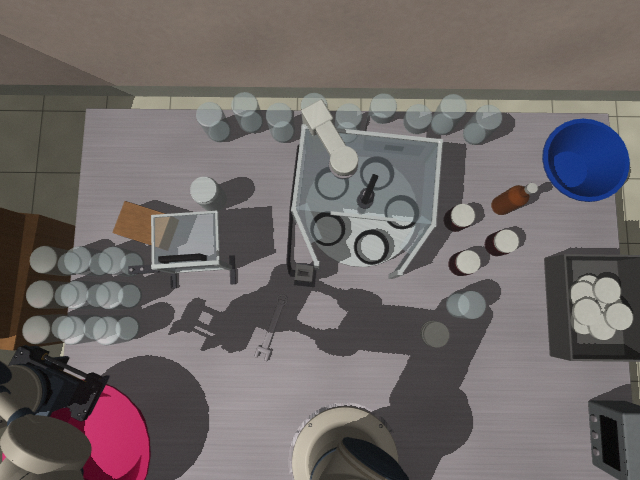

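View pics/side0.png

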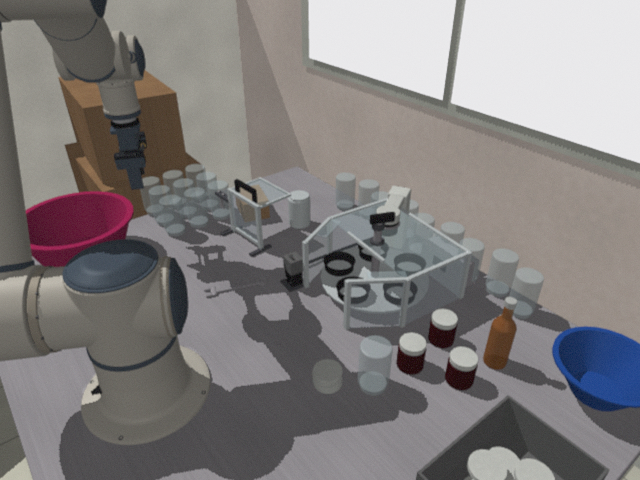

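View pics/wrist0.png

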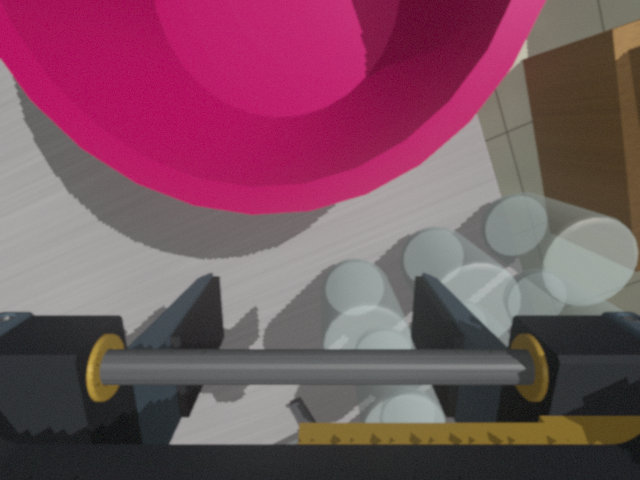

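The top view shows three white-lidded jars at about (462,216), (506,240) and (466,262), the hood's grip bar at (182,258), and the index handle near (368,190). I'll zoom in for precise features.

```bash
cat > h.py <<'E'
from rig import arm
import cv2,numpy as np
def ray(cal,uv):
    K=np.array(cal["intrinsics"]);T=np.array(cal["cam_to_world"])
    d=T[:3,:3]@np.linalg.solve(K,[uv[0],uv[1],1.0]); return T[:3,3],d
def onz(cal,uv,z):
    o,d=ray(cal,uv); return o+d*(z-o[2])/d[2]
def proj(cal,p):
    K=np.array(cal["intrinsics"]);T=np.array(cal["cam_to_world"])
    q=K@(T[:3,:3].T@(np.array(p)-T[:3,3])); return q[:2]/q[2]
def crop(name,im,x0,y0,w,h,s):
    cv2.imwrite(f"pics/{name}.png",cv2.resize(im[y0:y0+h,x0:x0+w,::-1],None,fx=s,fy=s,interpolation=cv2.INTER_CUBIC))
def R(yaw):  # tool down, tool y (jaw) direction at yaw (deg) from world +x
    a=np.radians(yaw); y=np.array([np.cos(a),np.sin(a),0]); z=np.array([0,0,-1.]); x=np.cross(y,z)
    return np.column_stack([x,y,z])
E
python3 - <<'E'
from h import *
im=cv2.imread("pics/top0.png")[:,:,::-1]
crop("t_cap",im,280,95,170,190,3); crop("t_hood",im,110,190,190,110,4); crop("t_jar",im,420,180,130,130,4)
cal=arm.get_calibration("top")
hsv=cv2.cvtColor(im.copy(),cv2.COLOR_RGB2HSV)
m=((hsv[:,:,2]>205)&(hsv[:,:,1]<40)).astype(np.uint8)
m[:, :430]=0; m[:,545:]=0; m[300:]=0;m[:190]=0
n,l,s,c=cv2.connectedComponentsWithStats(m)
for i in range(1,n):
    if s[i,4]>30: print(s[i],c[i],onz(cal,c[i],.076).round(4))
E
```

```text
(no output)
```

View pics/t_cap.png

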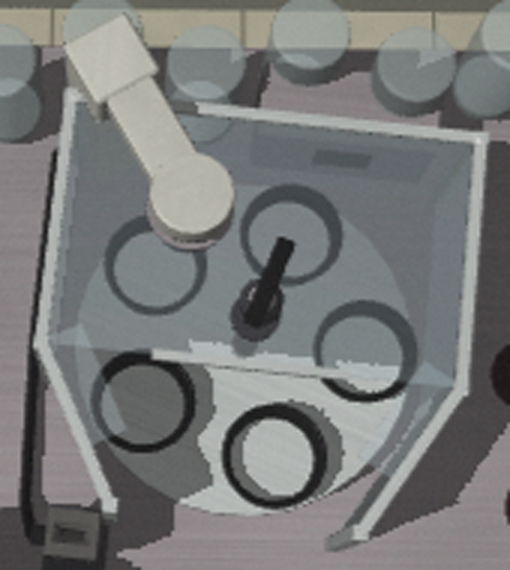

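View pics/t_hood.png

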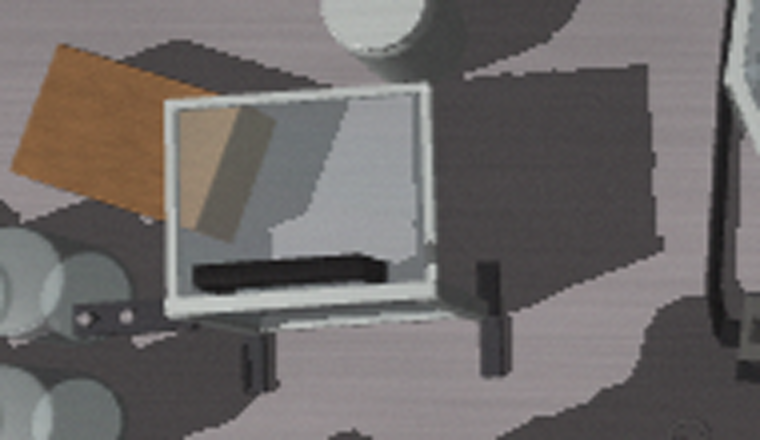

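View pics/t_jar.png

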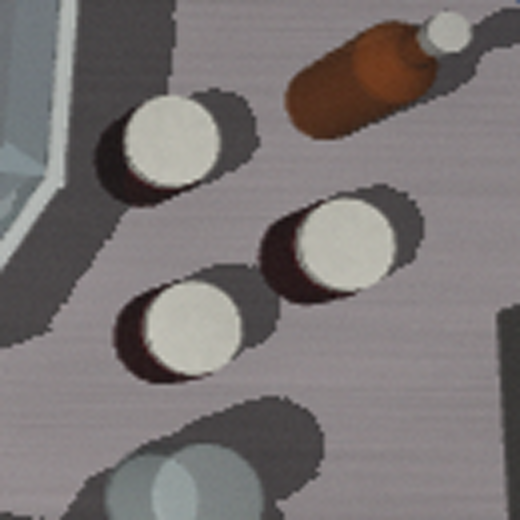

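```bash
cat > jars.py <<'E'
from h import *
def jars(im,cal,region=None):
    hsv=cv2.cvtColor(np.ascontiguousarray(im),cv2.COLOR_RGB2HSV)
    m=((hsv[:,:,2]>175)&(hsv[:,:,1]<40)).astype(np.uint8)
    if region: 
        k=np.zeros_like(m); x0,y0,x1,y1=region; k[y0:y1,x0:x1]=1; m*=k
    out=[]
    for c in cv2.findContours(m,cv2.RETR_EXTERNAL,cv2.CHAIN_APPROX_NONE)[0]:
        if cv2.contourArea(c)<200: continue
        # mean of contour-polygon projected to z=.076
        P=np.array([onz(cal,p[0],.076)[:2] for p in c],np.float32)
        (x,y),r=cv2.minEnclosingCircle(P); out.append((x,y,r,cv2.contourArea(c)))
    return out
E
python3 - <<'E'
from jars import *
im=cv2.imread("pics/top0.png")[:,:,::-1]
cal=arm.get_calibration("top")
for j in jars(im,cal,(440,195,530,285)): print(np.round(j,4))
def cc(X,Y): return (280+(X+.5)/3-.5, 95+(Y+.5)/3-.5)
P=lambda X,Y,z: onz(cal,cc(X,Y),z)[:2].round(4)
# ring mouth outlines (crop px centres), z .062
C=[P(143,402,.062),P(274,455,.062),P(365,351,.062),P(291,234,.062),P(156,265,.062)]
print(C); C=np.array(C); c=C.mean(0); print("axis",c,[ (np.hypot(*(p-c)).round(4),np.degrees(np.arctan2(*(p-c)[::-1])).round(1)) for p in C])
print("handle ends",P(287,240,.235),P(258,318,.235))
for n,q in dict(bl=(70,97),br=(485,138),fr=(463,388),fl=(42,347),frontL=(110,507),frontR=(358,535)).items(): print(n,P(*q,.149))
print("slot",P(72,533,.092))
def hh(X,Y,z): return onz(cal,(110+(X+.5)/4-.5,190+(Y+.5)/4-.5),z)[:2].round(4)
print("bar top-face corners L,R",hh(193,265,.198),hh(383,255,.198), "lower edge",hh(196,288,.198),hh(388,278,.198))
E
```

```text
[ 5.105e-01 -3.063e-01  2.910e-02  3.745e+02]
[ 5.656e-01 -4.069e-01  2.900e-02  3.605e+02]
[ 6.322e-01 -2.964e-01  2.920e-02  3.525e+02]
[array([0.5938, 0.0531]), array([ 0.5485, -0.0608]), array([ 0.6412, -0.1406]), array([ 0.7462, -0.0765]), array([0.7166, 0.0429])]
axis [ 0.64926 -0.03638] [(np.float64(0.1053), np.float64(121.8)), (np.float64(0.1037), np.float64(-166.4)), (np.float64(0.1045), np.float64(-94.4)), (np.float64(0.1049), np.float64(-22.5)), (np.float64(0.104), np.float64(49.7))]
handle ends [ 0.6884 -0.0528] [ 0.6283 -0.0309]
bl [0.8351 0.1168]
br [ 0.8031 -0.2266]
fr [ 0.5931 -0.2036]
fl [0.623  0.1356]
frontL [0.4939 0.0788]
frontR [ 0.4739 -0.1178]
slot [0.4769 0.1114]
bar top-face corners L,R [0.5031 0.4395] [0.51   0.3313] lower edge [0.4899 0.4369] [0.4969 0.3278]
```

```bash
python3 - <<'E'
from h import *
import json
cal=arm.get_calibration("top")
f=lambda X,Y,z: onz(cal,(420+(X+.5)/4-.5,180+(Y+.5)/4-.5),z)[:2].round(3)
print("bottle top",f(446,32,.19),"glass top",f(207,497,.122))
V=dict(hood=((.56,.384,.34),90),slot=((.54,.11,.26),90),shaft=((.71,-.03,.36),90))
for n,(p,y) in V.items():
    arm.move_to(np.array(p),R(y)); 
    arm.sleep(.2)
    c=arm.get_calibration("wrist"); im=arm.snapshot("wrist"); cv2.imwrite(f"pics/w_{n}.png",im[:,:,::-1])
    json.dump({k:np.array(v).tolist() for k,v in c.items()},open(f"cal_{n}.json","w"))
    print(n,arm.current_t(),np.round(arm.current_joint_positions(),1),arm.current_ee_pos())
print(arm.current_force())
E
```

```text
bottle top [ 0.675 -0.423] glass top [ 0.403 -0.296]
hood 1.85 [ 29.5  28.4  57.3   0.   94.3 -60.6] [0.55946186 0.38456515 0.33980457]
slot 3.2 [  5.4  19.8  83.8   0.   76.3 -84.7] [0.54027063 0.11083334 0.26010855]
shaft 4.4083 [ -7.2  31.2  49.5   0.   99.3 -97.2] [ 0.70952065 -0.02911527  0.35996872]
[-0.52242797  0.23865124  0.41576969]
```

View pics/w_hood.png

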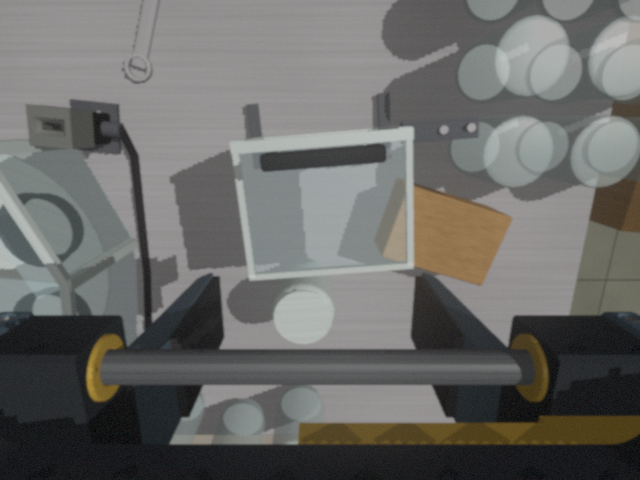

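View pics/w_slot.png

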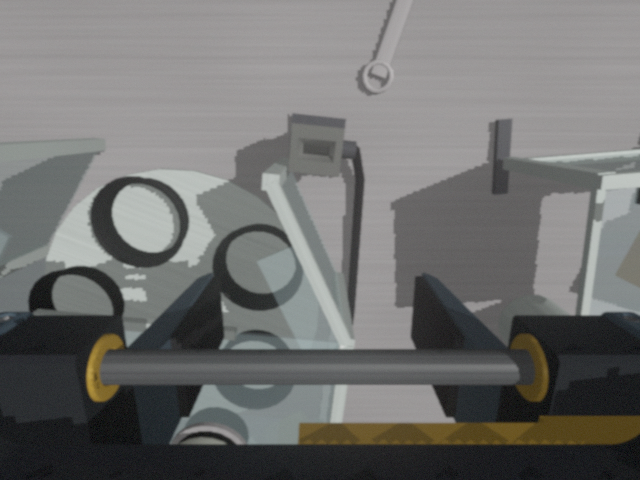

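View pics/w_shaft.png

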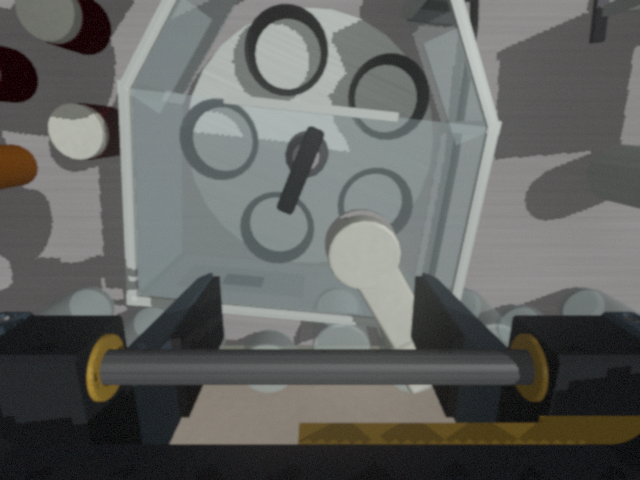

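```bash
python3 - <<'E'
from h import *
g=lambda n: cv2.imread(f"pics/w_{n}.png")[:,:,::-1]
crop("c_slot",g("slot"),275,100,100,90,8); crop("c_shaft",g("shaft"),260,110,90,120,5); crop("c_hood",g("hood"),220,80,270,120,3)
E
```

```text
(no output)
```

View pics/c_slot.png

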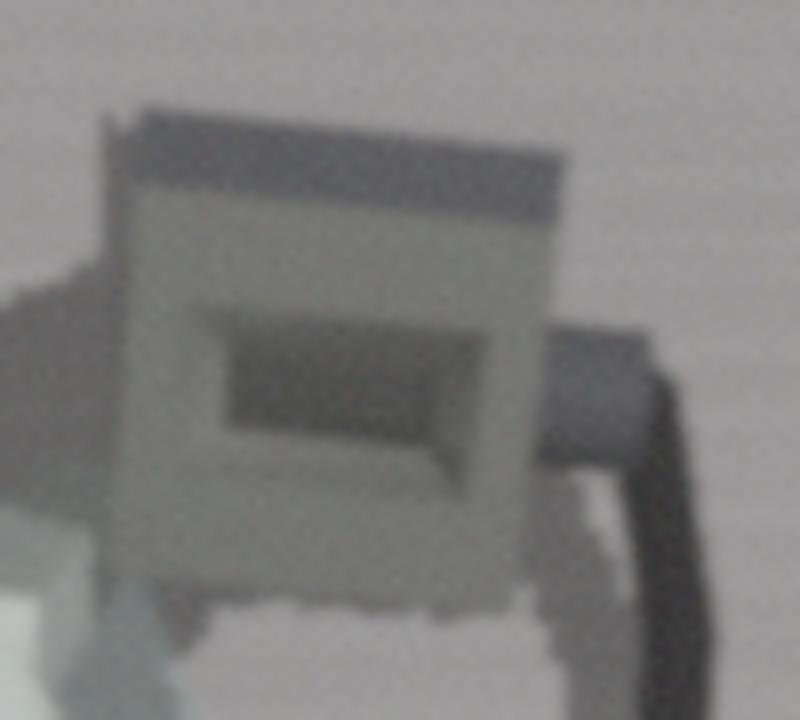

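View pics/c_shaft.png

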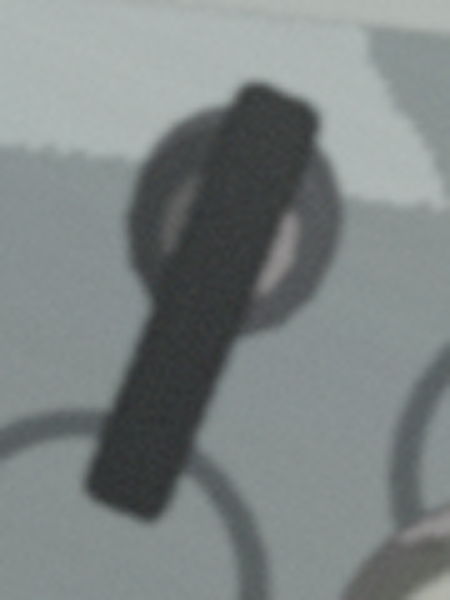

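View pics/c_hood.png

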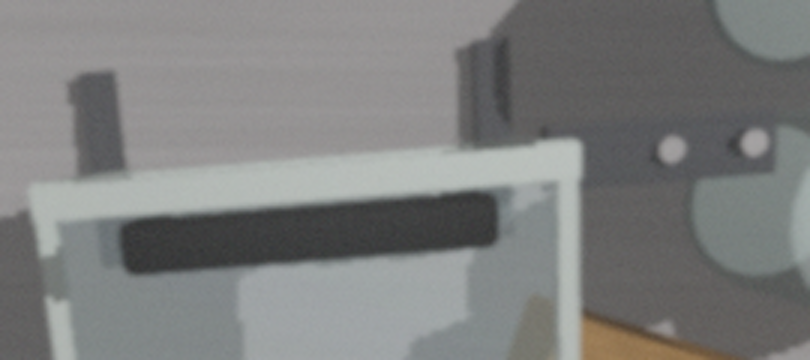

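```bash
python3 - <<'E'
from h import *
import json
def C(n,x0,y0,s):
    cal=json.load(open(f"cal_{n}.json")); return lambda X,Y,z: onz(cal,(x0+(X+.5)/s-.5,y0+(Y+.5)/s-.5),z)[:2]
def rep(n,P):
    P=np.array(P);print(n,P.round(4).tolist(),"mean",P.mean(0).round(4),"sides",[round(float(np.hypot(*(P[i]-P[(i+1)%4]))),4) for i in range(4)],"ang",[round(float(np.degrees(np.arctan2(*(P[(i+1)%4]-P[i])[::-1]))),2) for i in range(4)])
f=C("slot",275,100,8)
rep("head",[f(130,188,.092),f(553,225,.092),f(527,605,.092),f(110,582,.092)])
rep("mouth",[f(200,305,.092),f(490,330,.092),f(465,497,.092),f(203,472,.092)])
f=C("shaft",260,110,5)
rep("index",[f(245,85,.235),f(317,120,.235),f(155,520,.235),f(88,490,.235)])
f=C("hood",220,80,3)
rep("bar",[f(122,222,.198),f(495,191,.198),f(497,246,.198),f(126,273,.198)])
# capper corners in shaft view, z=.149
c=json.load(open("cal_shaft.json")); q=[(123,82),(496,126),(129,298)]
for p in q: print(p,onz(c,p,.149)[:2].round(4))
E
```

```text
head [[0.4548, 0.0894], [0.4584, 0.1333], [0.4975, 0.1314], [0.4951, 0.0866]] mean [0.4765 0.1102] sides [0.044, 0.0391, 0.0448, 0.0404] ang [85.38, -2.8, -92.98, 175.99]
mouth [[0.4665, 0.0966], [0.4689, 0.1269], [0.4861, 0.1245], [0.4836, 0.0967]] mean [0.4763 0.1112] sides [0.0304, 0.0173, 0.028, 0.0171] ang [85.4, -7.86, -95.19, -179.52]
index [[0.6265, -0.0349], [0.6313, -0.0245], [0.6907, -0.049], [0.6861, -0.0593]] mean [ 0.6587 -0.0419] sides [0.0115, 0.0643, 0.0112, 0.0643] ang [65.14, -22.48, -114.61, 157.78]
bar [[0.4967, 0.3406], [0.4887, 0.4372], [0.5026, 0.4385], [0.5098, 0.3412]] mean [0.4995 0.3894] sides [0.0969, 0.014, 0.0976, 0.0131] ang [94.75, 5.16, -85.77, -177.67]
(123, 82) [ 0.5882 -0.2044]
(496, 126) [0.6255 0.1385]
(129, 298) [ 0.8013 -0.2283]
```

```bash
cat > car.py <<'E'
from h import *
AX=np.array([.6494,-.0373]); YAW=-5.4
def turn(bar0,bar1):
    j0,j1=bar0+90,bar1+90
    z=.215
    arm.move_to(np.array([*AX,.30]),R(j0))
    arm.move_l(np.array([*AX,z]),feed=.12)
    arm.grip(0.0); print("w",arm.current_width(),"F",np.round(arm.current_force(),1))
    for a in np.linspace(j0,j1,max(2,int(abs(j1-j0)/12)+1))[1:]: arm.move_to(np.array([*AX,z]),R(a))
    arm.sleep(.3); print("F",np.round(arm.current_force(),1),"T",np.round(arm.current_torque(),2))
    arm.grip(.05); arm.move_l(np.array([*AX,.30]),feed=.2); print("t",arm.current_t())
E
python3 - <<'E'
from car import *
turn(-22.4,-41.4)
im=arm.snapshot("top"); cv2.imwrite("pics/top1.png",im[:,:,::-1]); crop("t1",im,280,95,250,190,3)
E
```

```text
w 0.013654320327686438 F [-2.7 -6.9 -0.4]
F [-2.1 -5.2  0.7] T [-0.89  0.37 -0.12]
t 8.8917
```

View pics/t1.png

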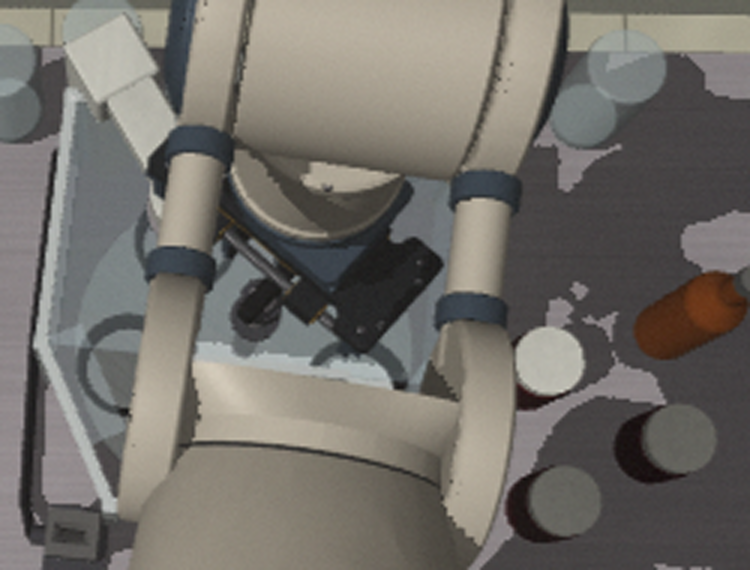

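```bash
cat > look.py <<'E'
from h import *
import json
def look(name,p,yaw):
    arm.move_to(np.array(p),R(yaw)); arm.sleep(.15)
    c=arm.get_calibration("wrist"); im=arm.snapshot("wrist"); cv2.imwrite(f"pics/w_{name}.png",im[:,:,::-1])
    json.dump({k:np.array(v).tolist() for k,v in c.items()},open(f"cal_{name}.json","w"))
    return im,c
def lids(im,cal,z=.076,rmin=.025,rmax=.036):
    g=cv2.medianBlur(cv2.cvtColor(np.ascontiguousarray(im),cv2.COLOR_RGB2GRAY),5)
    d=np.array(cal["cam_to_world"])[2,3]-z; f=cal["intrinsics"][0][0]
    h=cv2.HoughCircles(g,cv2.HOUGH_GRADIENT_ALT,1.5,25,param1=100,param2=.6,minRadius=int(f*rmin/d),maxRadius=int(f*rmax/d)+2)
    return [] if h is None else [(c.round(1).tolist(),onz(cal,c[:2],z)[:2].round(4).tolist(),round(float(c[2]*d/f),4)) for c in h[0]]
E
python3 - <<'E'
from look import *
im,c=look("jars1",(.61,-.33,.34),90)
for l in lids(im,c): print(l)
t=arm.snapshot("top"); cv2.imwrite("pics/top2.png",t[:,:,::-1]); crop("t2",t,280,95,170,190,3)
E
```

```text
([474.0, 193.5, 29.799999237060547], [0.5986, -0.1528], 0.0331)
([243.0, 162.0, 28.799999237060547], [0.5646, -0.4091], 0.0321)
([489.0, 289.5, 28.299999237060547], [0.7146, -0.1209], 0.0314)
([55.5, 37.5, 28.899999618530273], [0.4428, -0.59], 0.0322)
([336.0, 108.0, 29.200000762939453], [0.5087, -0.3085], 0.0325)
([342.0, 220.5, 26.5], [0.6298, -0.2997], 0.0294)
([577.5, 135.0, 28.100000381469727], [0.5354, -0.0494], 0.0313)
([583.5, 304.5, 29.299999237060547], [0.7342, -0.003], 0.0325)
([343.5, 13.5, 26.100000381469727], [0.4209, -0.3026], 0.0291)
([226.5, 271.5, 27.100000381469727], [0.6921, -0.4354], 0.0302)
```

View pics/w_jars1.png

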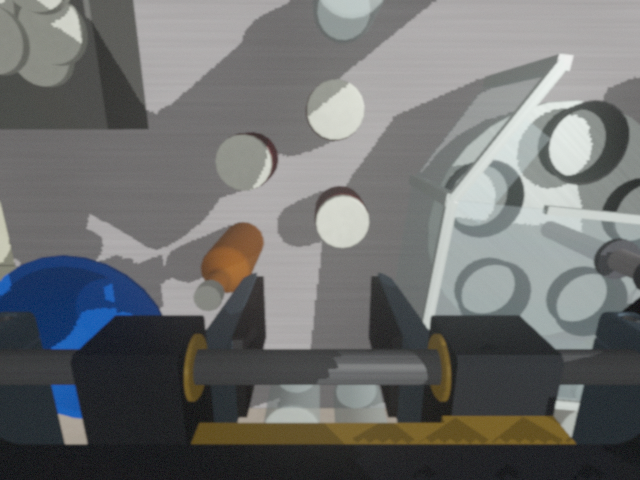

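View pics/t2.png

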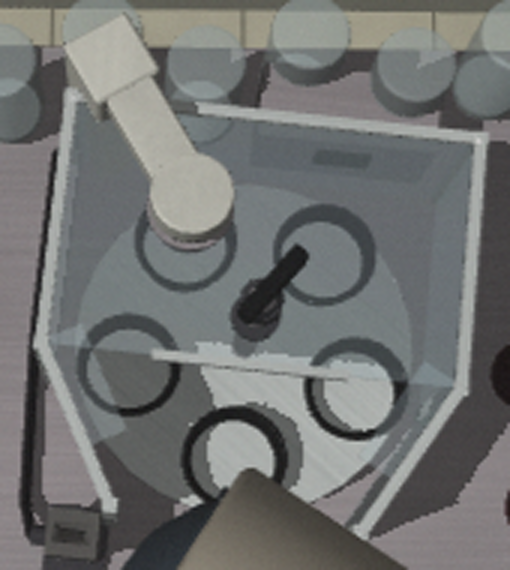

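```bash
cat > jar.py <<'E'
from car import *
LOAD=AX+.105*np.array([np.cos(np.radians(180+YAW)),np.sin(np.radians(180+YAW))])
G=.043
def pick(xy,yaw):
    xy=np.array(xy)
    arm.grip(.091)
    arm.move_to(np.array([*xy,.20]),R(yaw))
    arm.move_l(np.array([*xy,G]),feed=.12)
    arm.grip(0.0); w=arm.current_width(); print("w",w,"F",np.round(arm.current_force(),1))
    assert .05<w<.075
    arm.move_l(np.array([*xy,.26]),feed=.2)
    print("held",arm.current_width(),np.round(arm.current_force(),1),arm.current_t())
def place(yaw=90+YAW):
    arm.move_to(np.array([*LOAD,.26]),R(yaw))
    arm.move_l(np.array([*LOAD,.12]),feed=.15)
    f0=np.array(arm.current_force())
    for z in np.arange(.115,.0365+G-1e-6,-.005).tolist()+[.0368+G]:
        arm.move_l(np.array([*LOAD,z]),feed=.05)
        df=np.array(arm.current_force())-f0
        if np.abs(df).max()>6: print("contact z",z,df.round(1)); break
    arm.grip(.085); print("rel z",arm.current_ee_pos().round(4),np.round(df,1))
    arm.move_l(np.array([*LOAD,.26]),feed=.2); print("t",arm.current_t())
E
python3 - <<'E'
from jar import *
print(LOAD)
pick((.5096,-.3074),90); place()
arm.move_to(np.array([.44,.30,.30]),R(90))
t=arm.snapshot("top"); cv2.imwrite("pics/top3.png",t[:,:,::-1]); crop("t3",t,290,95,250,190,3)
E
```

```text
[ 0.54486599 -0.02741863]
w 0.06352157103567851 F [-0.4 -1.2  4. ]
held 0.06347708579762831 [-1.1  0.5 -3.7] 15.075
rel z [ 0.5449 -0.0274  0.0798] [-1.2  0.1 -0.2]
t 21.0833
```

View pics/t3.png

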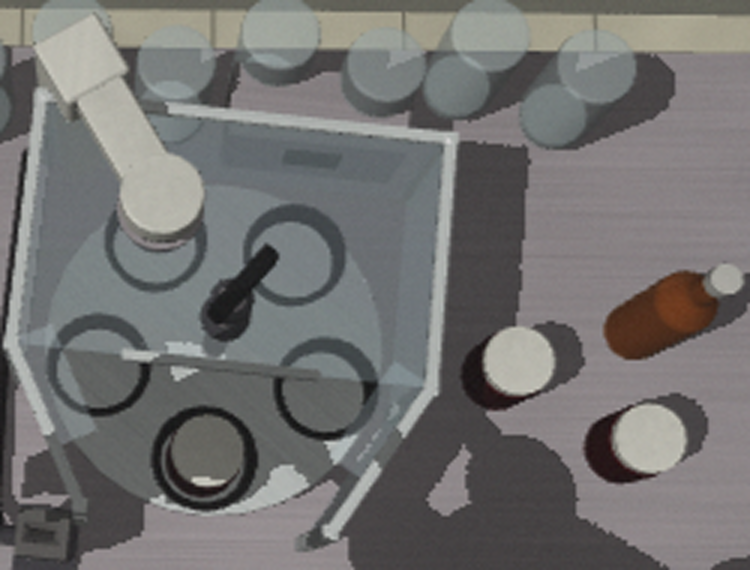

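The first jar sits in its nest and the other two haven't moved. Next I'll turn 72° clockwise and load the second.

```bash
python3 - <<'E'
from jar import *
turn(-41.4,-113.4)
arm.move_to(np.array([.44,.30,.30]),R(90))
t=arm.snapshot("top"); cv2.imwrite("pics/top4.png",t[:,:,::-1]); crop("t4",t,290,95,250,190,3)
from jars import jars
for j in jars(t,arm.get_calibration("top"),(440,195,545,300)): print(np.round(j,4))
E
```

```text
w 0.01403463519119597 F [-3.4 -4.4  1.9]
F [ 6.5 -0.8 -3.7] T [-0.19 -0.89 -0.01]
t 29.3833
[ 5.656e-01 -4.069e-01  2.900e-02  3.595e+02]
[ 6.322e-01 -2.964e-01  2.920e-02  3.535e+02]
```

View pics/t4.png

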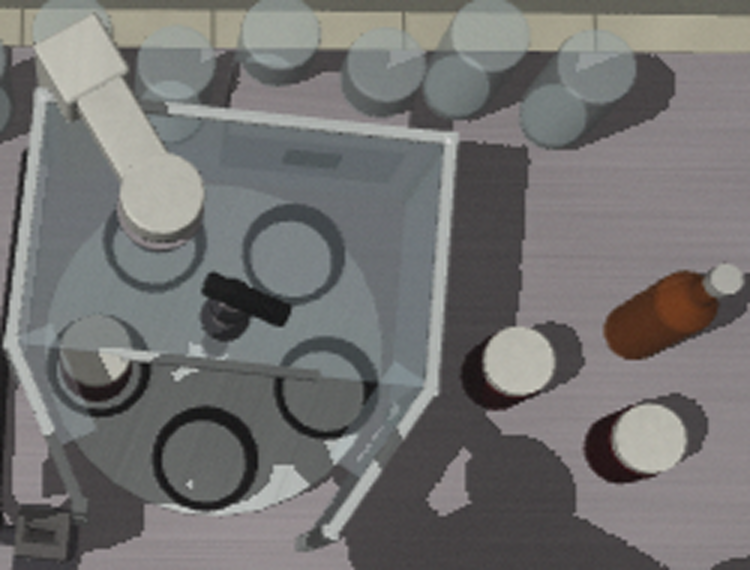

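```bash
python3 - <<'E'
from jar import *
pick((.565,-.408),90); place()
turn(-113.4,-185.4)
arm.move_to(np.array([.44,.30,.30]),R(90))
t=arm.snapshot("top"); cv2.imwrite("pics/top5.png",t[:,:,::-1]); crop("t5",t,290,95,250,190,3)
from jars import jars
for j in jars(t,arm.get_calibration("top"),(440,195,545,300)): print(np.round(j,4))
E
```

```text
w 0.06314834987766138 F [-0.  -1.5  2.5]
held 0.06308566338295082 [-0.2 -0.1 -1.7] 37.4833
rel z [ 0.5449 -0.0274  0.0799] [ 0.2 -0.2 -0.3]
t 43.8083
w 0.013789184254001956 F [ 5.  -2.4 -3.2]
F [ 1.8 -7.8 -2. ] T [-1.47 -0.14  0.03]
t 51.0333
[ 6.322e-01 -2.964e-01  2.920e-02  3.515e+02]
```

View pics/t5.png

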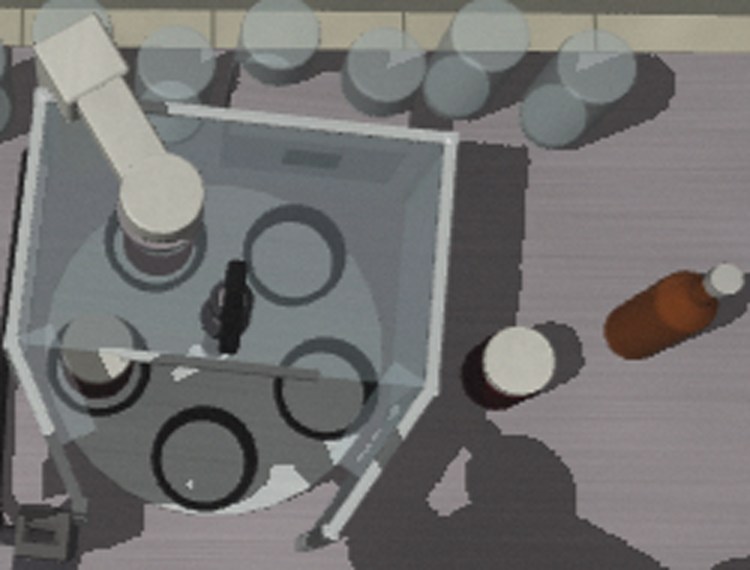

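```bash
python3 - <<'E'
from jar import *
arm.move_to(np.array([.52,-.28,.32]),R(45))
pick((.6312,-.2978),0); place()
arm.move_to(np.array([.44,.30,.36]),R(90))
t=arm.snapshot("top"); cv2.imwrite("pics/top6.png",t[:,:,::-1]); crop("t6",t,290,95,250,190,3)
s=arm.snapshot("side"); cv2.imwrite("pics/side6.png",s[:,:,::-1]);
E
```

```text
w 0.06339363911511527 F [0.  1.1 1.8]
held 0.06322648259525392 [ 0.2  0.3 -2.9] 60.3583
rel z [ 0.5449 -0.0274  0.0798] [-0.7  0.2  0.4]
t 66.375
```

View pics/top6.png

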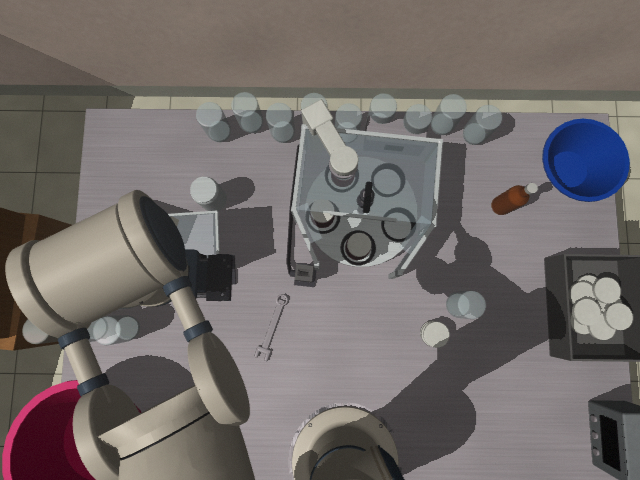

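View pics/side6.png

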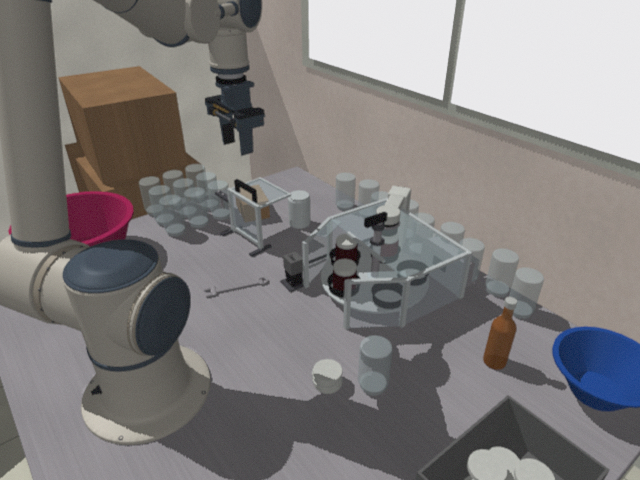

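All three jars are loaded. Next I'll take closer looks at the slot, the hood's bar and tongue, and the chuck alignment before handling the hood.

```bash
python3 - <<'E'
from look import *
im,c=look("hood2",(.56,.40,.30),94.5)
crop("c_hood2",im,200,60,300,180,2.6)
im,c=look("slot2",(.50,.09,.22),84.6)
crop("c_slot2",im,270,40,160,120,5)
im,c=look("shaft2",(.73,.0,.37),84.6)
print(arm.current_t())
E
```

```text
71.475
```

View pics/c_hood2.png

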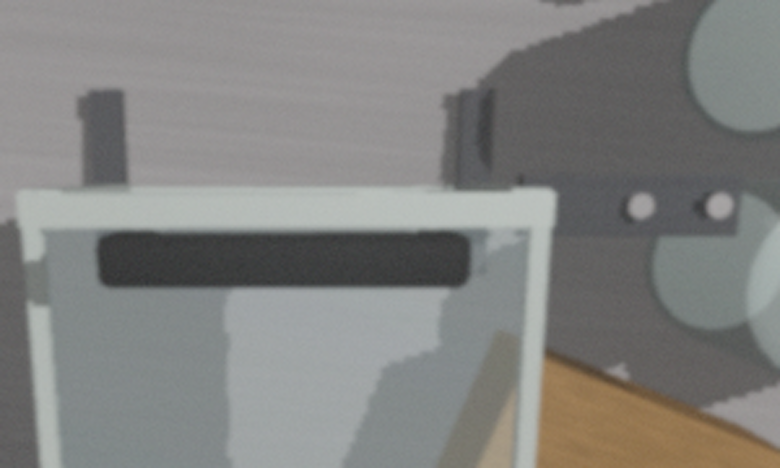

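View pics/c_slot2.png

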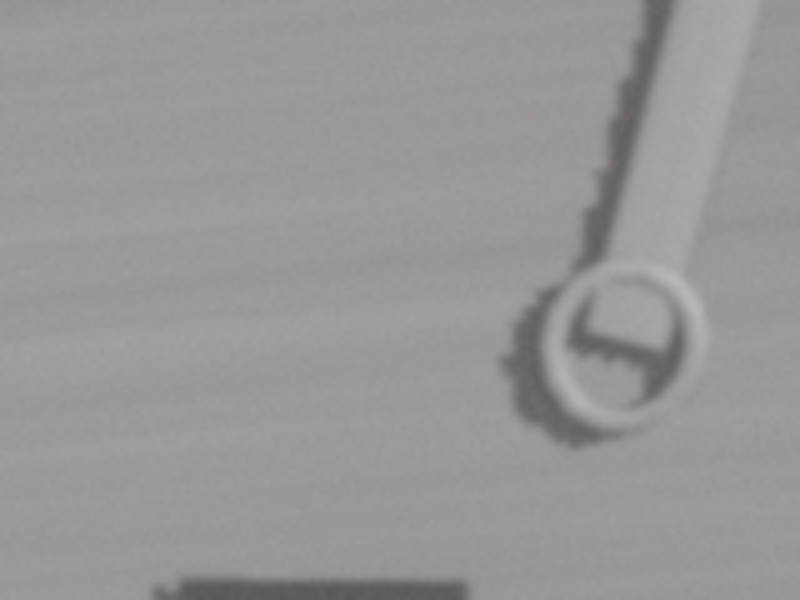

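View pics/w_shaft2.png

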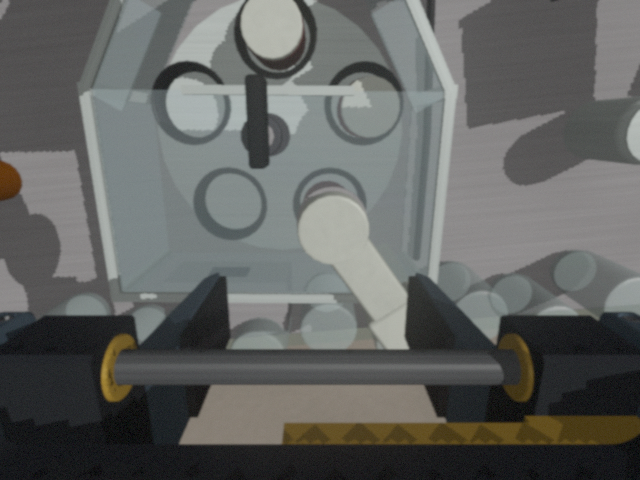

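```bash
python3 - <<'E'
from h import *
im=cv2.imread("pics/w_shaft2.png")[:,:,::-1]; crop("c_sh2",im,140,0,280,270,2.2)
im=cv2.imread("pics/w_slot2.png")[:,:,::-1]; crop("c_slot2b",im,270,140,130,100,6)
im=cv2.imread("pics/top6.png")[:,:,::-1]; crop("c_top6",im,280,130,180,150,4)
E
```

```text
(no output)
```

View pics/c_sh2.png

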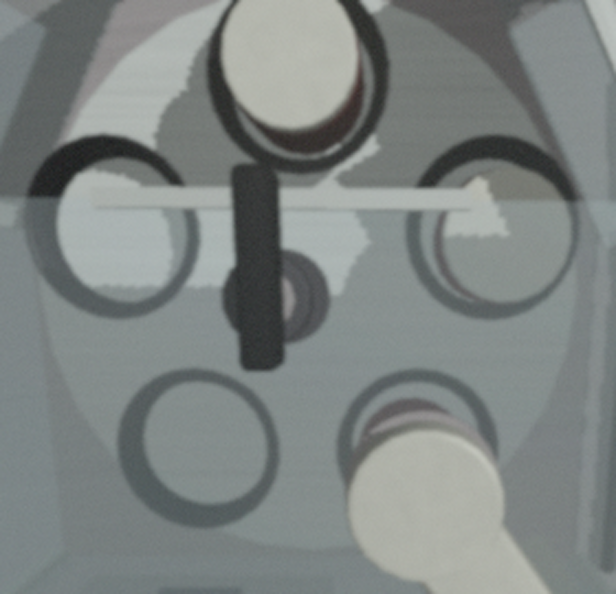

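View pics/c_slot2b.png

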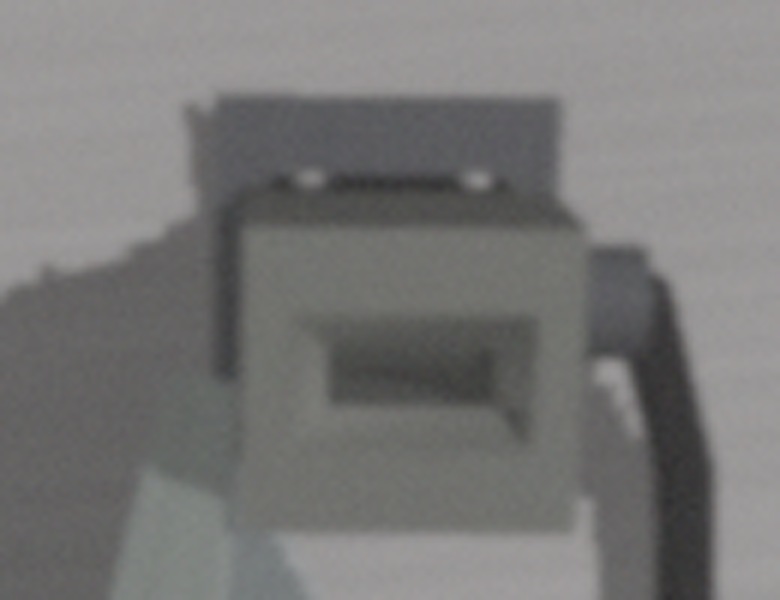

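View pics/c_top6.png

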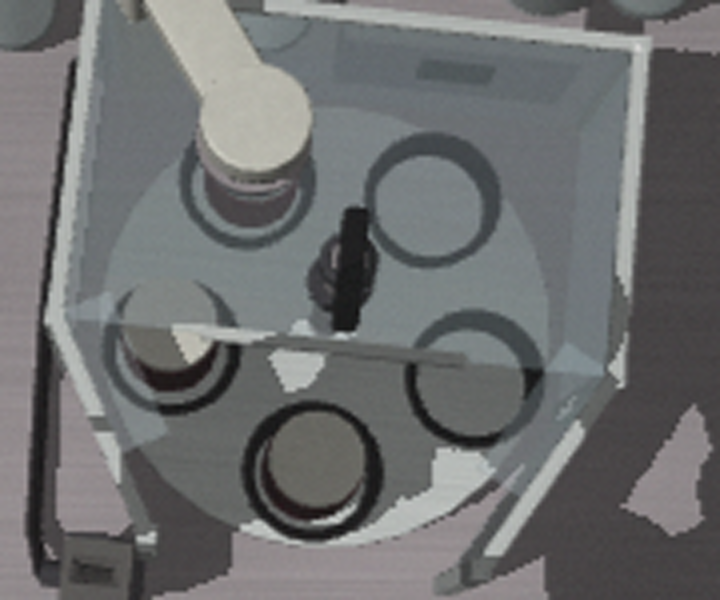

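```bash
python3 - <<'E'
from h import *
import json
c=json.load(open("cal_shaft2.json")); f=lambda X,Y,z: onz(c,(140+(X+.5)/2.2-.5,(Y+.5)/2.2-.5),z)[:2]
N=np.array([f(113.5,227.5,.062),f(493,227.5,.062),f(199,447.5,.062)]);ks=[-108-0,0,0]
print(N.round(4)); 
d=N[1]-N[0]; print("L-R line yaw (should be -90 rel): ",np.degrees(np.arctan2(d[1],d[0]))-90)
for n in N: v=n-np.array([.6494,-.0373]); print(np.hypot(*v).round(4),np.degrees(np.arctan2(v[1],v[0])).round(2))
r=f(470,197,.149)-f(95,197,.149); print("roof yaw",np.degrees(np.arctan2(r[1],r[0]))-90)
b=f(255,165,.235)-f(262,370,.235); print("bar",np.degrees(np.arctan2(b[1],b[0])), np.hypot(*b))
print("chuck top(190?)",[f(426,507,z).round(4) for z in(.18,.19)], "exp",.6494+.105*np.cos(np.radians(30.6)),-.0373+.105*np.sin(np.radians(30.6)))
# slot2
c2=json.load(open("cal_slot2.json")); g=lambda X,Y,z: onz(c2,(270+(X+.5)/6-.5,140+(Y+.5)/6-.5),z)[:2]
Q=np.array([g(245,226,.092),g(585,226,.092),g(578,530,.092),g(232,530,.092)]); print("head",Q.mean(0).round(4))
Q=np.array([g(303,318,.092),g(540,320,.092),g(527,440,.092),g(300,440,.092)]); print("mouth",Q.round(4).tolist(),Q.mean(0).round(4))
Q=np.array([g(328,345,.087),g(495,350,.087),g(492,405,.087),g(328,405,.087)]); print("inner",Q.mean(0).round(4), np.hypot(*(Q[1]-Q[0])),np.hypot(*(Q[2]-Q[1])))
c3=json.load(open("cal_hood2.json")); h=lambda X,Y,z: onz(c3,(200+(X+.5)/2.6-.5,60+(Y+.5)/2.6-.5),z)[:2]
Q=np.array([h(98,232,.198),h(469,232,.198),h(469,287,.198),h(98,287,.198)]); print("bar",Q.mean(0).round(4),np.hypot(*(Q[1]-Q[0])),np.hypot(*(Q[2]-Q[1])),np.degrees(np.arctan2(*(Q[1]-Q[0])[::-1]))-90)
E
```

```text
[[ 0.6075 -0.133 ]
 [ 0.6257  0.0649]
 [ 0.7269 -0.1066]]
L-R line yaw (should be -90 rel):  -5.279627148465707
0.1045 -113.67
0.1049 103.03
0.104 -41.81
roof yaw -5.2777349710148656
bar 174.22569287917005 0.06621700137615125
chuck top(190?) [array([0.7421, 0.0155]), array([0.7395, 0.0153])] exp 0.739777912835414 0.01614934865378899
head [0.476  0.1096]
mouth [[0.4666, 0.0966], [0.4697, 0.1268], [0.4851, 0.1242], [0.4824, 0.0948]] [0.476  0.1106]
inner [0.4764 0.11  ] 0.021827108712328763 0.007294234838656759
bar [0.4994 0.3893] 0.0972301638092191 0.014252629186658636 4.542497746321615
```

```bash
python3 - <<'E'
from look import *
hp=np.array([.4994,.3893]); y0=4.54
arm.move_to(np.array([.44,.25,.36]),R(45))
arm.grip(.06)
arm.move_to(np.array([*hp,.30]),R(y0))
arm.move_l(np.array([*hp,.1712]),feed=.1)
arm.sleep(.2); f0=np.array(arm.current_force())
arm.grip(0.0); print("w",arm.current_width(),np.round(np.array(arm.current_force())-f0,1))
arm.move_l(np.array([*hp,.18]),feed=.05); arm.sleep(.2); print(np.round(np.array(arm.current_force())-f0,1),np.round(arm.current_torque(),2))
arm.move_l(np.array([*hp,.36]),feed=.12); print("w",arm.current_width())
tg=np.array([.4766,-.0204])
arm.move_l(np.array([*tg,.36]),R(-5.3),feed=.12)
arm.sleep(.3)
im,c=look("hov",(*tg,.36),-5.3)
s=arm.snapshot("side"); cv2.imwrite("pics/side_hov.png",s[:,:,::-1]); print(arm.current_t(),np.round(np.array(arm.current_force())-f0,1),np.round(arm.current_joint_positions(),1))
E
```

```text
w 0.013784927864146935 [ 2.1 -0.5 -2.4]
[ 0.4 -1.8 -6.2] [-0.15  0.06  0.  ]
w 0.013699662774509954
83.3 [ 1.1 -1.  -5.4] [-9.6  9.1 83.2  0.  87.7 -4.3]
```

View pics/w_hov.png

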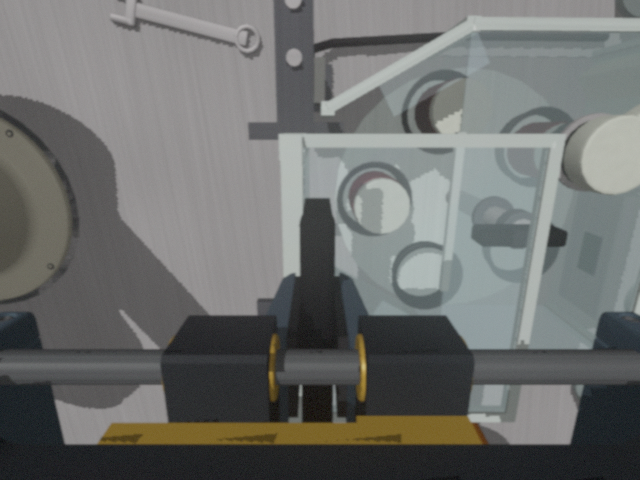

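View pics/side_hov.png

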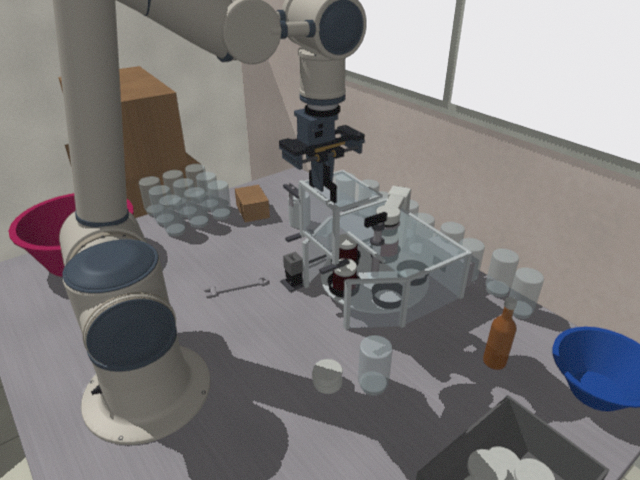

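```bash
python3 - <<'E'
from look import *
c=json.load(open("cal_hov.json"))
p=np.array(arm.current_ee_pos()); Rt=np.array(arm.current_tool_rot()); print(p.round(4),np.degrees(np.arctan2(Rt[1,1],Rt[0,1])).round(2))
a=np.radians(-5.3); H=lambda x,y,z: np.array([p[0]+np.cos(a)*x-np.sin(a)*y,p[1]+np.sin(a)*x+np.cos(a)*y,p[2]+.0188+z])
print("bar end corners",proj(c,H(-.007,.05,.008)),proj(c,H(.007,.05,.008)))
im=cv2.imread("pics/w_hov.png")[:,:,::-1]; crop("c_hov",im,240,0,120,240,3.3)
E
```

```text
[ 0.4766 -0.0204  0.36  ] -5.3
bar end corners [298.62245838 217.51479399] [335.83021795 217.56209638]
```

View pics/c_hov.png

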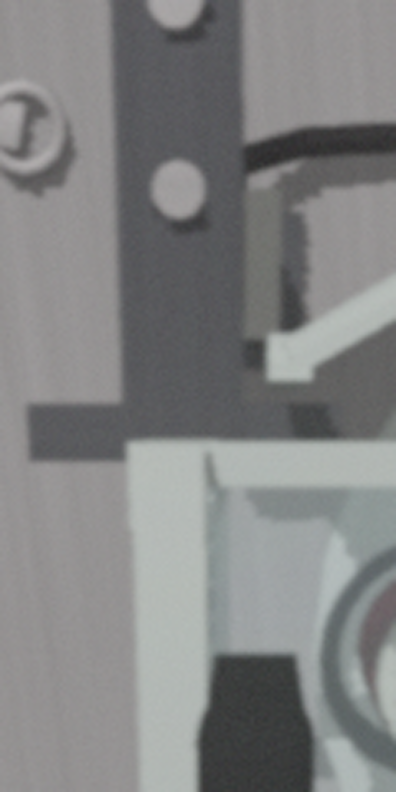

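```bash
python3 - <<'E'
from look import *
tg=np.array([.4766,-.0204])
arm.move_l(np.array([*tg,.215]),feed=.1); arm.sleep(.3)
f0=np.array(arm.current_force()); t0=np.array(arm.current_torque())
s=arm.snapshot("side"); cv2.imwrite("pics/side_pre.png",s[:,:,::-1]); crop("c_pre",s,230,150,180,160,4)
for z in np.arange(.211,.1879,-.003):
    arm.move_l(np.array([*tg,z]),feed=.03); arm.sleep(.1)
    df=np.array(arm.current_force())-f0; dt=np.array(arm.current_torque())-t0
    print(round(z,4),df.round(1),dt.round(2))
    if np.abs(df).max()>5: break
E
```

```text
0.211 [-0.4  0.4  1.1] [-0.07 -0.    0.  ]
0.208 [-0.4  0.4 -0.1] [-0.1   0.01 -0.  ]
0.205 [-0.4  0.1  0.4] [-0.04  0.03  0.01]
0.202 [-0.9  0.9  0.7] [-0.01  0.08  0.01]
0.199 [-0.4  0.6  0.9] [-0.05 -0.   -0.01]
0.196 [-0.4  0.4  0.9] [-0.04 -0.07  0.03]
0.193 [-0.7  0.6  0.5] [-0.08  0.03  0.01]
0.19 [-0.8  0.4  0.8] [-0.03  0.   -0.05]
```

View pics/c_pre.png

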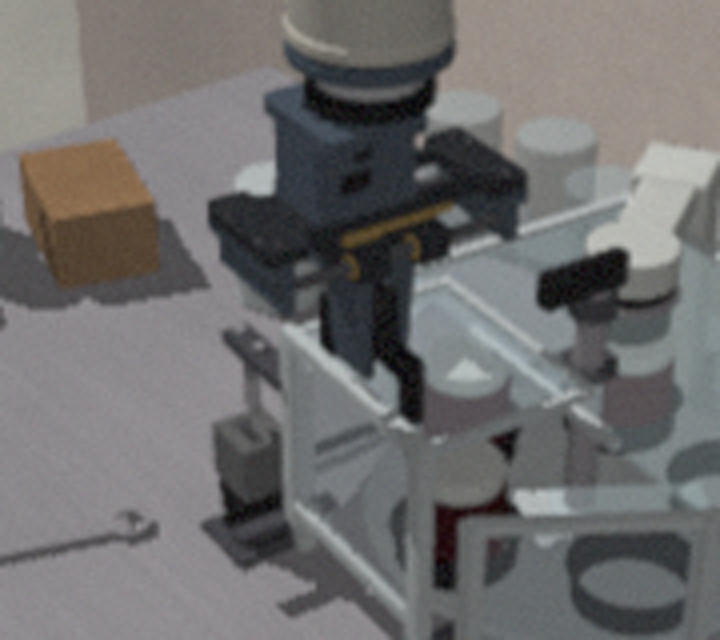

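Before lowering, the side view showed the tongue directly above the slot. It's now 8 mm in with no contact force, so I'll keep lowering in small steps.

```bash
python3 - <<'E'
from look import *
tg=np.array([.4766,-.0204])
f0=np.array(arm.current_force())
for z in [.187,.184,.181,.178,.1755,.174,.173,.172,.1714,.1710,.1706,.1702]:
    arm.move_l(np.array([*tg,z]),feed=.025); arm.sleep(.1)
    df=np.array(arm.current_force())-f0
    print(round(z,4),df.round(1))
    if np.abs(df).max()>5: break
s=arm.snapshot("side"); cv2.imwrite("pics/side_in.png",s[:,:,::-1]); crop("c_in",s,230,150,180,160,4); print(arm.current_t(),arm.current_ee_pos())
E
```

```text
0.187 [ 0.3 -0.5 -0.5]
0.184 [ 0.4 -1.2  0.1]
0.181 [-0.1  0.1 -0.4]
0.178 [-0.4 -0.2 -0.4]
0.1755 [ 0.4 -0.2 -0.7]
0.174 [ 0.9 -1.1 -0.9]
0.173 [ 0.3 -0.5  0.5]
0.172 [ 0.   0.2 -1.4]
0.1714 [0.7 0.3 0.7]
0.171 [ 1.  -1.6  2.8]
0.1706 [-0.  -1.3 10.3]
92.05 [ 0.47696836 -0.02053772  0.17103237]
```

View pics/c_in.png

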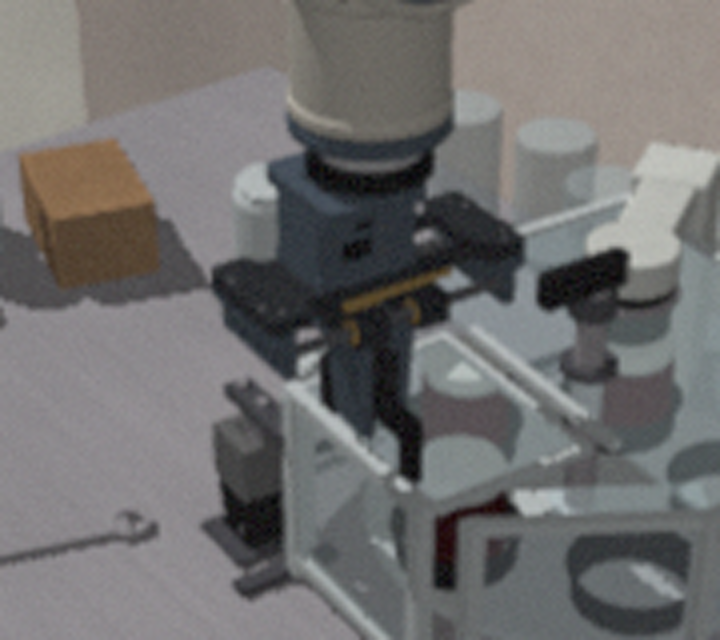

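The hood touched down at the expected height (TCP 0.171) with no side load. I'll release it, back away and check.

```bash
python3 - <<'E'
from look import *
tg=np.array(arm.current_ee_pos())[:2]
arm.move_l(np.array([*tg,.1712]),feed=.03)
arm.grip(.04)
arm.move_l(np.array([*tg,.36]),feed=.1)
arm.move_to(np.array([.35,.35,.40]),R(45)); arm.sleep(.3)
t=arm.snapshot("top"); cv2.imwrite("pics/top7.png",t[:,:,::-1]); crop("c_top7",t,270,100,270,200,2.9)
s=arm.snapshot("side"); cv2.imwrite("pics/side7.png",s[:,:,::-1]); crop("c_side7",s,230,150,260,190,3)
print(arm.current_t())
E
```

```text
96.7833
```

View pics/c_top7.png

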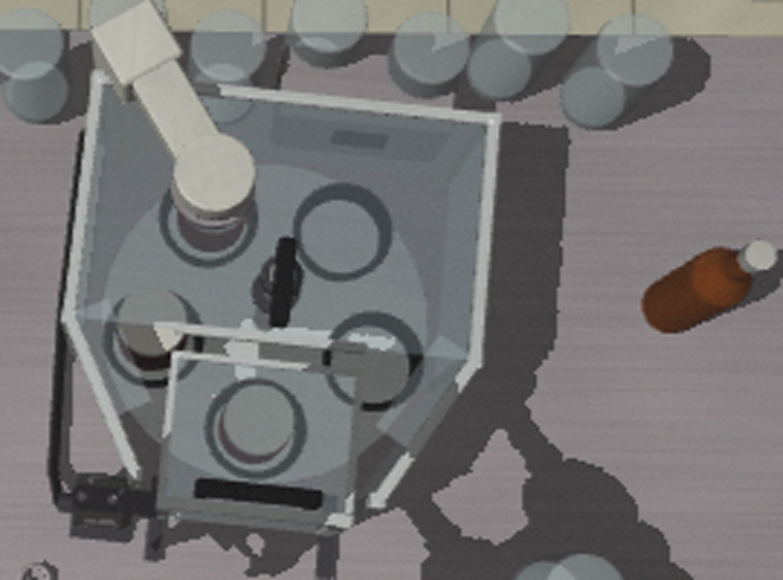

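View pics/c_side7.png

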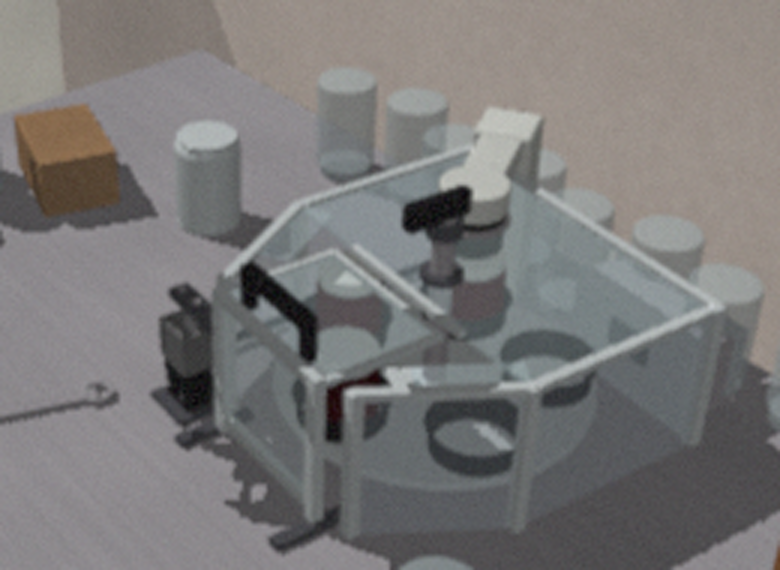

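View pics/top7.png

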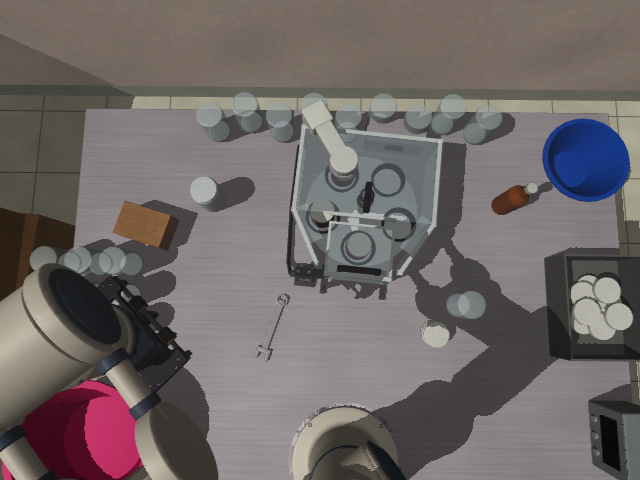

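The hood stands fitted with its tongue in the switch. The three jars sit in their nests with one under the chuck, and nothing else has moved.

```bash
python3 - <<'E'
from rig import arm
arm.sign_off(); print(arm.current_t())
E
```

```text
the job is handed in; nothing more can be done
the job is handed in; nothing more can be done
```

The job is done and handed in at about 97 s of the 210 s allowed.

- **Jars:** There were three white-lidded jars on the right, and each now stands in its own nest. I turned the carousel three times: 19° to bring a nest to the gap, then 72° clockwise after each of the first two jars. The first jar loaded now stands under the chuck. The last nest check put the carousel within about 0.4° of where I wanted it.
- **Hood:** I lowered the tongue into the slot in small steps, with side forces under about 2 N. The feet touched down at the expected height with a 10 N upward force, and then I released the hood.
- **Last pictures:** The top and side views show the hood upright with its tongue in the switch and all three jars in place. The bystanders look unmoved and the arm is clear.

No check failed. Three small disagreements were within tolerance:
- The top and wrist cameras differed by 2–3 mm on the jars and by about 5 mm along the hood's bar. I averaged the jar positions and used the wrist view for the hood.
- The measured slot position was about 1 mm off what I calculated from the capper's dimensions.
- In one slanted view the index handle looked about 2° off, but the nest positions did not support that.

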